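# Fit the press lever and counter-hold its bolt head

### The arm

A 6-joint arm with a two-finger parallel gripper is mounted at the origin on a cart in front of the work surface, level with it; the furniture and walls round the work are solid. World frame = base frame: x ahead of the robot, y to its left, z up, the work surface at z = 0. Lengths are in m, angles in rad, forces in N, time in s.
With the tool pointing down it reaches from about 0.275 to 0.875 m from the base axis. Payload 12.5 kg.
Tool frame: the origin (TCP) lies on the centre line of the jaws, within the pads' length; the fingertips stand r.finger_overhang ahead of it and the grasp point (between the pads) lies 3 mm ahead of it (r.finger_overhang is the distance from the TCP to the fingertips, in m); z points along the fingers, y is the line along which they close (so a half turn about z gives the same grasp; the last joint's range is limited). The gripper opens to 85 mm and grips with 20 to 120 N. Pads are 22 mm wide; open, the fingers measure 114 mm over their backs; the gripper's body (76 mm by 85 mm) begins 54 mm behind the grasp point. The pads swing forward as they close: fully open they stand 13 mm farther back than shut.
Start: joints at [1.162, 0.351, 1.652, -0, 1.139, -0.085], TCP at [0.175, 0.521, 0.253] pointing down, gripper open.
Joint ranges: [-2.75, 2.75], [-0.79, 2.1], [0.01, 2.65], [-1.57, 4.71], [0.07, 3.14], [-2.87, 2.87]. Speed limits (rad/s): [2.22, 2.22, 2.79, 3.14, 3.14, 3.14].

### API

Orientations are given as a unit quaternion [x, y, z, w].
In Python, from cell import r, optics gives the robot as it stands. The module is installed in compiled form; this text tells all that it offers. Calls block until the motion is done:
- r.move_to(position, orientation): joint-space move of the TCP to a pose.
- r.move_linear(position, rot=None, vel=0.15): straight line of the TCP; rot=None keeps the orientation; vel is the mean speed in m/s.
- r.set_joints(angles): joint-space move.
- r.set_gripper(opening, squeeze=None): opening from 0.0 (shut) to 1.0 (fully open); squeeze is the grip in N (None keeps the last); returns when the fingers have stopped.
- r.sleep(seconds).
- r.inverse_kinematics(position, orientation): joint angles nearest the present ones, or None.
- optics.get_image(name): name is "scene" or "top"; returns a dict with "pixels" (384x512x3 uint8, red, green, blue), "depth" (384x512 float32, m along the optical axis (not along the pixel's ray), 0 where there is no reading), "fx", "fy", "cx", "cy" (pixels), "camera_from_world" (4x4, takes a point from world to camera coordinates). Camera axes: x right, y down, z forward; pixel columns grow to the right and rows downward; lengths in m; the calibration is good to about 2 mm. A picture is of the moment at which its call begins.
A pose or a line that the arm cannot do raises r.PlanningError and nothing moves.
- r.hand_in(): hands the job in; it is judged then, once.
Readings, each from a call of its own:
- r.current_t(): time.
- r.current_q(): joint angles.
- r.current_qvel(): joint speeds.
- r.current_effort(): joint torques, N m.
- r.current_tool_pos(): TCP position.
- r.current_ee_rot(): TCP orientation.
- r.current_contact_force(): force on the tool from outside, world axes, zero at the start.
- r.current_torque(): the same for the moment, N m.
- r.current_opening(): opening from 0.0 (shut) to 1.0 (fully open).
- r.current_finger_force(): force on a finger pad.
Only numpy, scipy, OpenCV 4.12 (cv2) and the standard library are available. Lean on these libraries where they do the work, as an engineer would, in place of code of your own. Each camera call takes 0.05 s, during which the arm holds its last target. There are 200 camera calls.

### The job

The hand lever of the vial crimping press has come off and I am about to screw it back on. Slide the lever fully home on the square end of the press shaft, with its ball out to the left (the side of the ram and vial), and let go of it; then reach down into the narrow gap behind the frame plate, take the hidden hexagonal bolt head at the back end of the same shaft between the fingers, and turn the shaft with it until the lever is level. Finish while still holding the bolt head there, with the lever itself untouched, so that the shaft cannot turn while I tighten the end screw, and do not knock over the stain jars.

Things in the scene. Friction and masses are not known exactly. Their poses are not given: they have to be found in the camera images.
- press: Fixed grey vial press. Base x -41..79, y -75..55, z 0..18 mm; upright frame plate x -8..8, y -67..55, top z 150 (ram guide x -16..16 at y 19..53). Origin: on the bench, under the plate's middle plane and the shaft. +x runs from the lever side (robot) to the back along the shaft, +y left to ram and vial (y 36), z up. Shaft axis along x at y 0, z 130 mm.
- gap_mouth (a point): Middle of the open top of the gap behind the press's frame plate, at (35, 0, 150) mm of the press. The gap is 54 mm wide along the press's x, from the plate's back (x 8) to an upright steel guard sheet (x 62..66, y -65..45 mm, top z 130); open above and at both sides. The bolt head lies in it, 20 mm below this point.
- press_shaft: Shaft with bolt head, one solid; origin on its axis in the plate's middle plane, at (0, 0, 130) mm of the press; axes as the press's when two square faces and two flats stand upright (level). Turns about its x only, 0.36 rad either way; friction 0.015 N m, damping 0.05 N m s/rad: stays put while bare; the lever's weight, once let go, turns its left (+y) side down to the stop. Ram geared to it.
- shaft_seat (a point): On the shaft's axis, on the front of its round shoulder (diameter 32 mm), at (-26, 0, 130) mm of the press; turns with the shaft, axes as the press's when level. From here the square end, 18 x 18 mm with rounded edges, runs 39 mm towards the robot, then tapers to 13 x 13 mm in 6 mm: the tip is 45 mm in front of this point.
- bolt_grip (a point): Near the middle of the bolt head: dark hexagon, 26 mm across flats, 30 across corners, 24 mm long (press x 16..40 mm) on the shaft's axis behind the frame plate; this point is at (30, 0, 130) mm of the press. A flange and washer fill the 8 mm between plate and head; 22 mm free behind it. Axes turn with the shaft; two flats face own +y and -y.
- lever: Loose steel lever, 0.24 kg +-25 %. Hub 34 x 34 mm (own y, z), x -50..0 mm, through bore 19.5 mm square along x. Origin: on the bore axis in the rear face, which seats on the shoulder; when home, origin and axes match shaft_seat. Bar (13 mm) leaves the +y face at x -10; grip the hub across y at x -50..-19. Lies flat, z up, origin 17 mm above the bench, front to the robot, ball left.
- lever_ball (a point): Centre of the lever's black ball (34 mm diameter), at own (-10, 115, 0) mm of the lever.
- stain_jar_a: Capped stain jar, 67 mm diameter, 114 mm tall, standing loose in a row at the back; origin under its centre, z up.
- stain_jar_b: Capped stain jar like the first, standing loose in the row.
- stain_jar_c: Capped stain jar like the first, standing loose in the row (the three jars may have swapped places).
Things that resemble listed ones, but are neither listed nor needed, are in the scene too. Leave any yellow look-alike of the stain_jar_b alone.

How it is judged:
By the outcome, as a careful person would: the job done as asked, in the order asked, and still so for the second after the job is handed in, while the arm keeps its last pose, push and grip.
It also fails if it takes over 53 s, if anything falls off the work surface, if the arm or the gripper's body presses on something with over 40 N, if the wrist force passes 120 N, or if a joint passes its speed limit or range.

## Working session

There is one attempt and no reset: what is moved stays moved. The work goes in short steps, each a Python script; the robot and the scene stay as the last script left them, time stands still between calls to the robot, and variables do not carry over. Pictures are saved under pics/ and viewed, at most 10 in all, crops included, and the job is handed in when it is done.

```bash
mkdir -p pics; cat > h.py <<'E'
import numpy as np, cv2
from cell import r, optics
from scipy.spatial.transform import Rotation as R
def cloud(n):
    im=optics.get_image(n); d=im["depth"]; v,u=np.mgrid[:384,:512]
    P=np.stack([(u-im["cx"])/im["fx"]*d,(v-im["cy"])/im["fy"]*d,d],-1)
    T=np.linalg.inv(im["camera_from_world"]); W=P@T[:3,:3].T+T[:3,3]; W[d==0]=np.nan
    return im,W
def proj(im,p):
    c=im["camera_from_world"]@np.r_[p,1]; return im["fx"]*c[0]/c[2]+im["cx"],im["fy"]*c[1]/c[2]+im["cy"]
E
python3 - <<'E'
from h import *
print(r.current_t(),r.finger_overhang,r.current_ee_rot())
for n in("scene","top"):
    im,W=cloud(n); np.savez(n+"0.npz",W=W,px=im["pixels"],T=im["camera_from_world"],k=[im["fx"],im["fy"],im["cx"],im["cy"]])
    cv2.imwrite(f"pics/{n}0.png",cv2.resize(im["pixels"][:,:,::-1],(800,600)))
    print(n,np.linalg.inv(im["camera_from_world"]).round(3).tolist(),im["fx"])
E
```

```text
0.0 0.022 [ 1.61223675e-01  9.86917694e-01 -6.06206659e-04 -1.53092051e-04]
scene [[-0.785, -0.458, 0.416, 0.242], [-0.619, 0.577, -0.532, 0.439], [0.003, -0.676, -0.737, 0.749], [0.0, 0.0, 0.0, 1.0]] 371.15476512884976
top [[0.008, -0.981, 0.193, 0.407], [-1.0, -0.012, -0.017, 0.001], [0.019, -0.193, -0.981, 1.116], [0.0, 0.0, 0.0, 1.0]] 385.4442608076136
```

View pics/scene0.png

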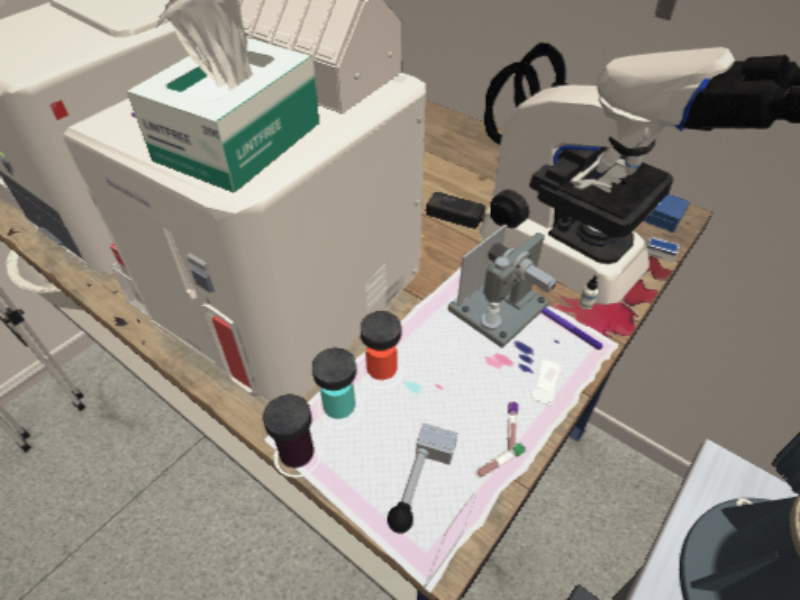

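View pics/top0.png

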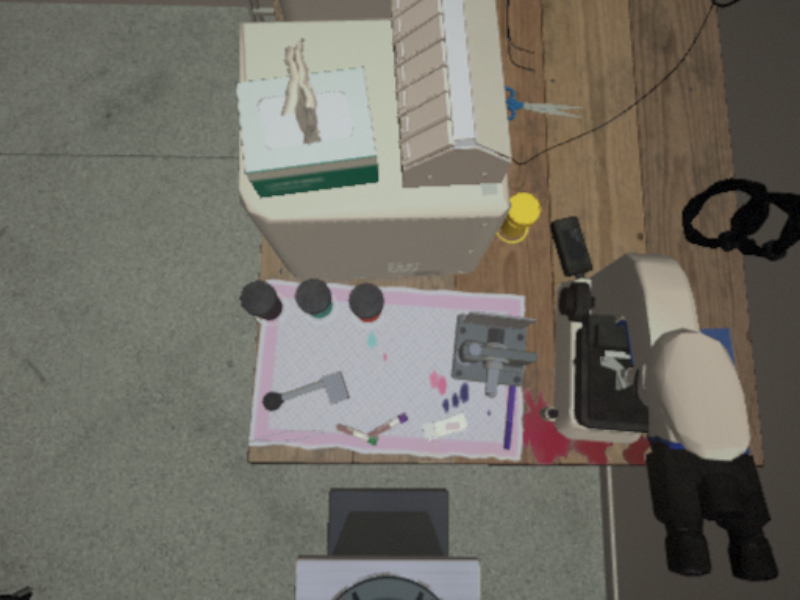

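The scene view (800x600 scale) shows the press at about (500,290), the lever hub at (437,440) with its ball at (400,517), and the jars at (290,430), (337,380) and (381,345). The top view shows the press at (492,350), hub at (335,388), ball at (272,401), and the yellow look-alike at (520,215).

```bash
cat > m.py <<'E'
import numpy as np, cv2
D={n:np.load(n+"0.npz") for n in("scene","top")}
def roi(n,u0,v0,u1,v1):
    W=D[n]["W"]; s=.64; return W[int(v0*s):int(v1*s),int(u0*s):int(u1*s)].reshape(-1,3)
def rect(P,l):
    c,s,a=cv2.minAreaRect((P[:,:2]*1000).astype(np.float32)); print(l,len(P),np.round(c,1),np.round(s,1),round(a,1),"z",np.round(np.nanmedian(P[:,2])*1000,1))
for n,pb,lb,bb in(("top",(440,300,545,400),(310,365,355,410),(258,385,285,412)),("scene",(440,220,560,350),(410,420,462,470),(380,500,416,535))):
    P=roi(n,*pb)
    for a,b,l in((.013,.023,"base"),(.145,.155,"platetop"),(.124,.134,"z130"),(.134,.144,"z139 (square top)"),):
        m=(P[:,2]>a)&(P[:,2]<b); 
        if m.sum()>3: rect(P[m],n+" "+l)
    P=roi(n,*lb); m=(P[:,2]>.030)&(P[:,2]<.039); rect(P[m],n+" hub")
    P=roi(n,*bb); P=P[P[:,2]>.012]
    A=np.c_[2*P,np.ones(len(P))]; x=np.linalg.lstsq(A,(P**2).sum(1),rcond=None)[0]; print(n,"ball",(x[:3]*1e3).round(1),"r",np.sqrt(x[3]+x[:3]@x[:3])*1e3)
# height map of press region
M={}
P=np.concatenate([roi("top",430,290,560,420),roi("scene",430,210,580,360)])
P=P[np.isfinite(P).all(1)]
x0,x1=np.nanpercentile(P[:,0],[1,99]);print(x0,x1)
S=2.0 # px/mm
img=np.zeros((600,800,3),np.uint8)
for n,b in(("top",(430,290,560,420)),("scene",(430,210,580,360))):
    for p in roi(n,*b):
        if not np.isfinite(p).all():continue
        u=int(400-(p[1]+.18)*2000);v=int(300-(p[0]-.52)*2000)
        if 0<u<800 and 0<v<600:
            h=np.clip(p[2]*1000/180*170,0,179)
            c=cv2.cvtColor(np.uint8([[[h,255,255 if n=="top" else 150]]]),cv2.COLOR_HSV2BGR)[0,0].tolist()
            cv2.circle(img,(u,v),2,c,-1)
for i in range(0,800,100): cv2.putText(img,f"{-.18-(i-400)/2000:.2f}",(i,595),0,.4,(255,255,255));cv2.line(img,(i,580),(i,590),(255,255,255))
for i in range(0,600,100): cv2.putText(img,f"{.52-(i-300)/2000:.2f}",(0,i+4),0,.4,(255,255,255))
cv2.imwrite("pics/hm.png",img)
# jars
for n,bs in(("top",[(240,280,283,322),(295,277,333,318),(347,282,386,323)]),):
    for b in bs:
        P=roi(n,*b); m=P[:,2]>.105; print("jar",cv2.minEnclosingCircle((P[m][:,:2]*1e3).astype(np.float32)),P[m][:,2].max())
E
python3 m.py
```

```text
top base 843 [ 503.4 -175.8] [136.  134.8] 79.1 z 18.1
top platetop 398 [ 506.8 -171.4] [ 61.9 119.2] 9.3 z 149.2
top z130 110 [ 504.1 -166.3] [106.1 141.6] 73.8 z 129.6
top z139 (square top) 277 [ 490.  -161.8] [97.6 89.9] 39.4 z 140.0
top hub 218 [445.6 100.8] [49.6 33.2] 20.1 z 34.3
top ball [421.8 211.7  18.9] r 16.406306727572257
scene base 1049 [ 537.7 -241. ] [191.2 303. ] 33.4 z 17.4
scene platetop 301 [ 487.2 -173.6] [120.4  39.5] 74.4 z 148.9
scene z130 234 [ 491.2 -173.9] [121.4 137.4] 83.7 z 128.8
scene z139 (square top) 345 [ 486.7 -164.8] [97.2 93.2] 40.2 z 138.8
scene hub 345 [440.7  98.1] [50.1 35.1] 20.4 z 33.3
scene ball [416.8 209.3  14.8] r 18.461710842595828
0.38360125332299305 0.7105930318676105
jar ((591.07080078125, 227.46017456054688), 30.420507431030273) 0.12108940060565598
jar ((595.3815307617188, 135.23777770996094), 30.028053283691406) 0.12003125363356648
jar ((588.8212890625, 45.26848602294922), 30.18647003173828) 0.11855702491158993
```

View pics/hm.png

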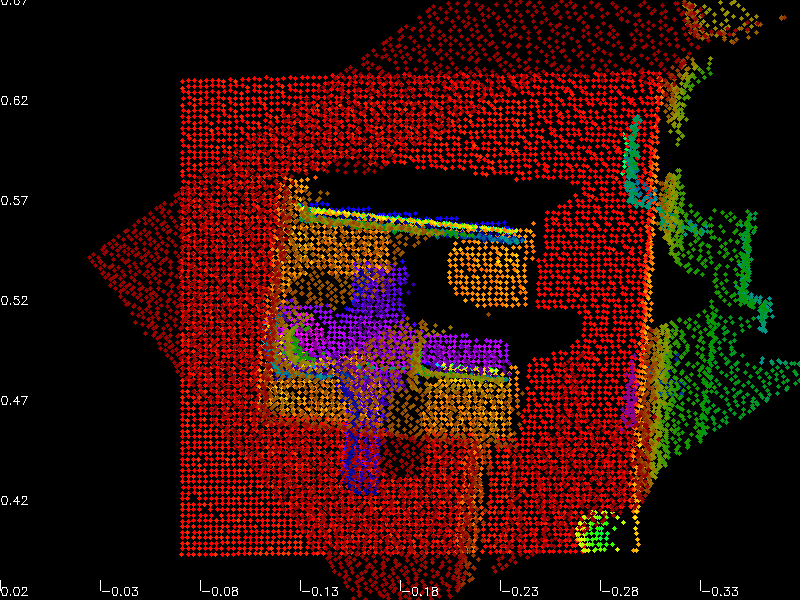

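The height map shows the press turned about -8.5° with its shaft pointing at the robot. I'll fit a box model per camera to get the press pose and the shaft angle.

```bash
cat > fit.py <<'E'
from m import roi
import numpy as np
from scipy.optimize import least_squares
def box(p,lo,hi):
    c=(np.array(lo)+hi)/2;h=(np.array(hi)-lo)/2;q=abs(p-c)-h
    return np.linalg.norm(np.maximum(q,0),axis=1)+np.minimum(q.max(1),0)
B=[((-41,-75,0),(79,55,18)),((-8,-67,0),(8,55,150)),((-16,19,100),(16,53,150)),((62,-65,0),(66,45,130))]
def local(p,x):
    c,s=np.cos(x[2]),np.sin(x[2]); d=p-[x[0],x[1],x[3]]
    return np.c_[c*d[:,0]+s*d[:,1],-s*d[:,0]+c*d[:,1],d[:,2]]
def shaft(q,a):
    c,s=np.cos(a),np.sin(a); z=q[:,2]-130; Q=np.c_[q[:,0],c*q[:,1]+s*z,-s*q[:,1]+c*z]; return Q
def res(x,P):
    q=local(P,x); d=np.min([box(q,*b) for b in B],0); Q=shaft(q,x[4])
    d=np.minimum(d,box(Q,(-65,-9,-9),(-26,9,9)))
    rr=np.hypot(Q[:,1],Q[:,2]); d=np.minimum(d,np.maximum(rr-16,np.maximum(-26-q[:,0],q[:,0]-0)))
    t=np.radians([0,60,120]); hx=np.max([abs(Q[:,1]*np.cos(k)+Q[:,2]*np.sin(k)) for k in t],0)-13
    return np.minimum(d,np.maximum(hx,np.maximum(16-q[:,0],q[:,0]-40)))
def fit(P):
    x=np.array([500,-175,-.15,0,0.])
    P=P[np.isfinite(P).all(1)]*1000
    for w in(25,12,8):
        q=local(P,x); m=(q[:,0]>-80)&(q[:,0]<95)&(abs(q[:,1])<90)&(q[:,2]>9)&(q[:,2]<160)&(abs(res(x,P))<w)
        x=least_squares(res,x,args=(P[m],),loss="soft_l1",f_scale=1.,diff_step=1e-4,x_scale=[10,10,.1,10,.1]).x
    q=local(P,x); Q=shaft(q,x[4]); 
    e=(Q[:,0]>-62)&(Q[:,0]<-32)&(abs(Q[:,1])<14)&(Q[:,2]>0)&(Q[:,2]<20)
    sc=[(np.abs(box(shaft(q[e],a),(-65,-9,-9),(-26,9,9))).clip(0,3).mean().round(2),a) for a in np.arange(-.36,.37,.06)]
    return x,m.sum(),abs(res(x,P[m])).mean(),[float(s[0]) for s in sc],[np.median(q[e][:,1])]
if __name__=="__main__":
    for n,b in(("top",(430,290,560,420)),("scene",(430,210,580,360))):
        x,k,e,sc,my=fit(roi(n,*b)); print(n,x.round(3),k,e,sc,my)
E
python3 fit.py | tail -2
python3 - <<'E'
from h import *
c=np.array([.443,.0995]); print(np.degrees(np.arctan2(.4193-.443,.2105-.0995)))
E
```

```text
top [ 4.99107e+02 -1.67133e+02 -1.09000e-01  5.36000e-01 -4.90000e-02] 2120 1.5672850640834874 [1.42, 1.36, 1.31, 1.29, 1.26, 1.24, 1.23, 1.25, 1.27, 1.31, 1.35, 1.4, 1.47] [np.float64(1.5325037674263449)]
scene [ 4.94354e+02 -1.70187e+02 -1.08000e-01 -3.72000e-01 -8.40000e-02] 3097 1.4375307554019525 [1.21, 1.12, 1.0, 0.91, 0.87, 0.86, 0.91, 0.99, 1.08, 1.17, 1.26, 1.36, 1.42] [np.float64(5.655968597523005)]
-12.052448958792114
```

```bash
cat >> h.py <<'E'
PX,PY,PSI=.4967,-.1687,-.1085
def rot(psi,roll=0): return (R.from_euler("z",psi)*R.from_euler("x",roll)*R.from_matrix(np.diag([-1.,1,-1]))).as_quat()
def press(x,y,z):  # mm in press -> world m
    c,s=np.cos(PSI),np.sin(PSI); return np.array([PX+(c*x-s*y)/1e3,PY+(s*x+c*y)/1e3,z/1e3])
def snap(n,tag,crop=None):
    im,W=cloud(n); p=im["pixels"][:,:,::-1]
    if crop: u0,v0,u1,v1=crop; p=p[v0:v1,u0:u1]; p=cv2.resize(p,None,fx=4,fy=4,interpolation=cv2.INTER_CUBIC)
    else: p=cv2.resize(p,(800,600))
    cv2.imwrite(f"pics/{tag}.png",p); return im,W
E
python3 - <<'E'
from h import *
g=np.array([.4338,.0961]); q=rot(np.radians(20))
r.set_gripper(.85,80)
r.move_to([*g,.11],q); print(r.current_t(),r.current_q().round(2) if hasattr(r.current_q(),'round') else r.current_q())
r.move_linear([*g,.027],vel=.1); print(r.current_contact_force())
r.set_gripper(0,90); print(r.current_opening(),r.current_finger_force())
r.move_linear([*g,.20],vel=.2); print(r.current_contact_force(),r.current_t())
r.move_to(press(-125,0,142),rot(PSI)); print(r.current_t(),r.current_tool_pos(),r.current_opening())
for n in("scene","top"):
    im,W=snap(n,n+"1",(270,130,440,270) if n=="scene" else (220,170,370,280)); np.savez(n+"1.npz",W=W,px=im["pixels"])
    print(n,[np.round(proj(im,press(*p))) for p in((-71,0,130),(-90,0,130),(-100,115,130))])
E
```

```text
2.2667 [ 0.11  0.39  2.04  0.    0.72 -1.81]
[ 0.26466258 -0.56614805  0.13775205]
0.3842844870593111 90.08226156234741
[-0.32141009 -0.0472825  -1.94250959] 4.725
5.7583 [ 0.37275201 -0.15462811  0.14193678] 0.38304027085828923
scene [array([353., 183.]), array([360., 187.]), array([333., 218.])]
top [array([314., 255.]), array([313., 262.]), array([267., 261.])]
```

View pics/scene1.png

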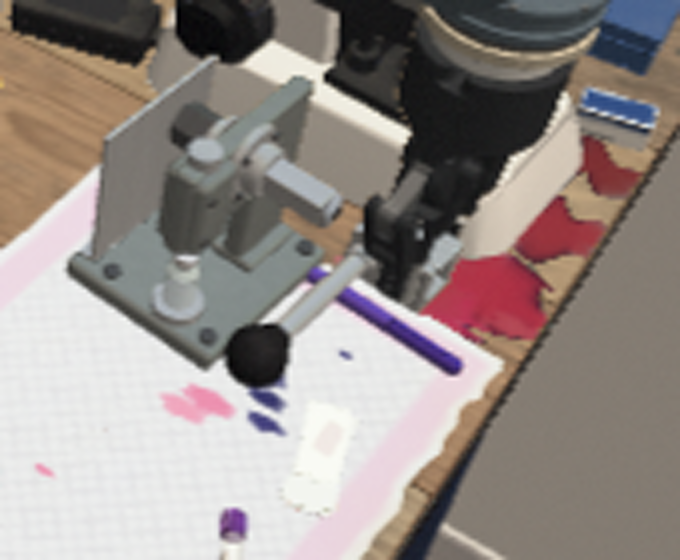

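View pics/top1.png

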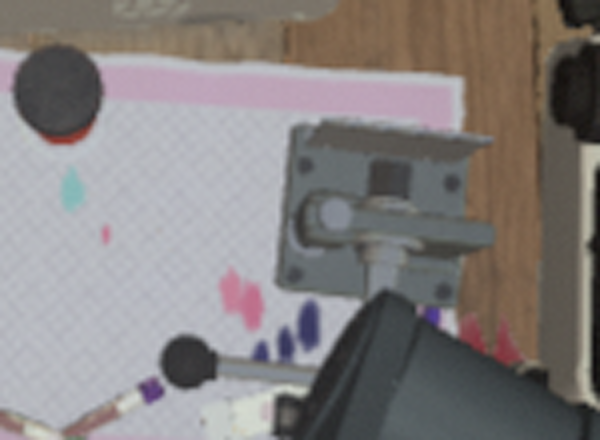

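The lever is held with its ball to the left. In the scene crop the ball is at (258,353) and the shaft tip at (330,205). The top crop shows the ball at (188,362), with the shaft tip hidden under the arm. Next I compare the ball with its position from the robot's joints to get each camera's bias.

```bash
cat > ball.py <<'E'
from h import *
from scipy.optimize import least_squares
def ball(px,W,guess,rad=.04):
    d=np.linalg.norm(W-guess,axis=-1); m=(d<rad)&(px.max(-1)<70)
    P=W[m]; f=least_squares(lambda c:np.linalg.norm(P-c,axis=1)-.017,P.mean(0)-[0,0,.01],loss="soft_l1",f_scale=.001)
    return f.x,m.sum()
def inpress(p):
    d=(p-[PX,PY,0])*1e3;c,s=np.cos(PSI),np.sin(PSI); return np.array([c*d[0]+s*d[1],-s*d[0]+c*d[1],d[2]]).round(1)
E
python3 - <<'E'
from ball import *
from fit import fit,local,shaft
print("exp",[-125+35-10,115,132],inpress(r.current_tool_pos()), R.from_quat(r.current_ee_rot()).as_matrix().round(3).tolist())
for n in("scene","top"):
    D=np.load(n+"1.npz"); b,k=ball(D["px"],D["W"],press(-100,115,130)); print(n,inpress(b),k)
D=np.load("scene1.npz"); W=D["W"]
x,k,e,sc,my=fit(W[135:225,280:358].reshape(-1,3)); print(x.round(3),k,e,sc)
E
```

```text
top base 843 [ 503.4 -175.8] [136.  134.8] 79.1 z 18.1
top platetop 398 [ 506.8 -171.4] [ 61.9 119.2] 9.3 z 149.2
top z130 110 [ 504.1 -166.3] [106.1 141.6] 73.8 z 129.6
top z139 (square top) 277 [ 490.  -161.8] [97.6 89.9] 39.4 z 140.0
top hub 218 [445.6 100.8] [49.6 33.2] 20.1 z 34.3
top ball [421.8 211.7  18.9] r 16.406306727572257
scene base 1049 [ 537.7 -241. ] [191.2 303. ] 33.4 z 17.4
scene platetop 301 [ 487.2 -173.6] [120.4  39.5] 74.4 z 148.9
scene z130 234 [ 491.2 -173.9] [121.4 137.4] 83.7 z 128.8
scene z139 (square top) 345 [ 486.7 -164.8] [97.2 93.2] 40.2 z 138.8
scene hub 345 [440.7  98.1] [50.1 35.1] 20.4 z 33.3
scene ball [416.8 209.3  14.8] r 18.461710842595828
0.38360125332299305 0.7105930318676105
jar ((591.07080078125, 227.46017456054688), 30.420507431030273) 0.12108940060565598
jar ((595.3815307617188, 135.23777770996094), 30.028053283691406) 0.12003125363356648
jar ((588.8212890625, 45.26848602294922), 30.18647003173828) 0.11855702491158993
exp [-100, 115, 132] [-124.5    0.8  142.1] [[-0.994, 0.106, 0.0], [0.106, 0.994, -0.0], [-0.0, -0.0, -1.0]]
scene [-102.5  115.5  130.5] 200
top [-98.  118.4 131.6] 125
[ 4.94356e+02 -1.70238e+02 -1.08000e-01 -3.39000e-01 -1.19000e-01] 3077 1.4514858408922948 [1.04, 0.94, 0.84, 0.78, 0.78, 0.82, 0.9, 0.99, 1.06, 1.13, 1.2, 1.28, 1.33]
```

```bash
sed -i 's/^PX,PY,PSI=.*/PX,PY,PSI=.4966,-.1699,-.1085/' h.py
python3 - <<'E'
from ball import *
rl=-.08; q=rot(PSI,rl); h=10.5
def T(x): return press(x,-h*np.sin(rl),130+h*np.cos(rl))
f0=np.array(r.current_contact_force())
for x in [-124,-112,-104,-98,-92,-86,-80,-74,-69,-66,-64,-62,-61,-60,-59,-58]:
    r.move_linear(T(x),rot=q,vel=.05 if x<-70 else .02)
    f=R.from_euler("z",-PSI).apply(np.array(r.current_contact_force())-f0); print(x,f.round(1),inpress(r.current_tool_pos()))
    if np.linalg.norm(f[1:])>15 or f[0]<-15: break
print(r.current_t(),r.current_opening(),r.current_torque())
im,W=snap("scene","scene2",(270,130,420,250)); b,k=ball(im["pixels"],W,press(-36,115,128)); print(inpress(b),k)
im,W=cloud("top");b,k=ball(im["pixels"],W,press(-36,115,128)); print(inpress(b),k)
E
```

```text
-124 [-0.1 -0.9 -1.7] [-123.8    2.1  140.5]
-112 [-0.7 -0.1 -0.7] [-111.8    0.7  140.4]
-104 [-0.7 -1.1 -1. ] [-103.8    0.8  140.4]
-98 [-1.2 -0.4 -1.2] [-97.7   0.8 140.5]
-92 [-0.9 -1.1 -1. ] [-91.7   0.8 140.5]
-86 [ 0.8  1.7 -1.2] [-85.5   1.  140.5]
-80 [ 1.1  1.8 -1.6] [-79.5   0.9 140.5]
-74 [ 1.6  3.9 -1.1] [-73.5   0.9 140.5]
-69 [-0.6  2.4 -2.2] [-68.9   0.9 140.4]
-66 [ 0.6  3.4 -2.6] [-65.8   0.9 140.5]
-64 [ 0.6  3.1 -1.7] [-63.8   0.9 140.5]
-62 [ 0.3  2.5 -2.8] [-61.8   0.8 140.5]
-61 [-2.4  3.5 -1.4] [-61.    0.9 140.5]
-60 [-1.9  4.1 -1.9] [-60.1   0.9 140.4]
-59 [-9.5  2.1  2.6] [-60.1   0.9 140.3]
-58 [-15.7   1.2   7.3] [-60.    0.9 140.2]
10.35 0.38527779047140276 [ 0.39207166  1.96409501 -0.01243278]
[-37.9 114.3 119.8] 182
[-33.8 117.4 120.5] 111
```

View pics/scene2.png

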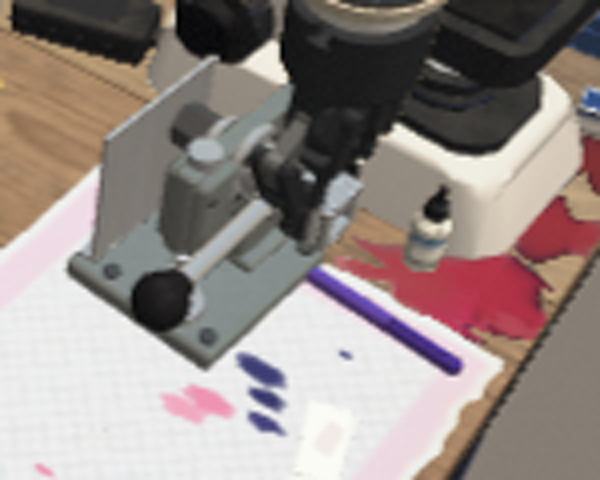

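The lever stopped hard at TCP x -60 mm, with its ball at the expected x of about -36 mm, so it is home. In the scene crop the ball is at (160,300) and the hub is against the shoulder. Now I release it, retreat and measure how far it drops.

```bash
python3 - <<'E'
from ball import *
rl=-.08; q=rot(PSI,rl); h=10.5
def T(x): return press(x,-h*np.sin(rl),130+h*np.cos(rl))
r.move_linear(T(-60),vel=.02); print(R.from_euler("z",-PSI).apply(r.current_contact_force()).round(1))
r.set_gripper(1.0); r.sleep(.3)
p=np.array(r.current_tool_pos()); r.move_linear(p+[0,0,.12],vel=.2); print(r.current_contact_force())
rl=-.36; q2=rot(PSI,rl)
def G(rl,up=0,x=33): h=3+up; return press(x,-h*np.sin(rl),130+h*np.cos(rl))
print([(rl,u,np.round(r.inverse_kinematics(G(rl,u),rot(PSI,rl)),2)) for rl,u in((-.36,110),(-.36,0),(0,0))],r.current_q())
for n in("scene","top"):
    im,W=snap(n,n+"3",(270,130,420,250)) ; b,k=ball(im["pixels"],W,press(-36,107,90)); print(n,inpress(b),k)
    b2=inpress(b); print("angle",np.arctan2(b2[2]-130,b2[1]))
    d=(W-[PX,PY,0])*1e3;c,s=np.cos(PSI),np.sin(PSI);X=c*d[...,0]+s*d[...,1];Y=-s*d[...,0]+c*d[...,1]
    m=(abs(X)<14)&(Y>20)&(Y<52)&(d[...,2]<220); print("ram top",np.nanmax(d[...,2][m]))
    m=(X>-40)&(X<110)&(Y<-75)&(d[...,2]>160); print("scope Y max above 160",np.nanmax(np.where(m,Y,np.nan)) if m.any() else None)
print(r.current_t())
E
```

```text
[-4.1  3.9 -1.4]
[ 0.02921865 -0.17224318 -0.98222484]
[(-0.36, 110, array([-0.18,  0.38,  1.7 , -0.41,  1.08, -1.44])), (-0.36, 0, array([-0.25,  0.52,  1.77, -0.48,  0.85, -1.39])), (0, 0, array([-0.4 ,  0.52,  1.73, -0.  ,  0.89, -1.86]))] [-0.41621744  0.18288206  1.86252214 -0.08670156  1.07487542 -1.83806523]
scene [-39.3 103.4  79.8] 162
angle -0.45197498741065983
ram top 154.9187842513885
scope Y max above 160 -124.62133683935323
top [-34.8 105.1  81.2] 101
angle -0.43469816997424027
ram top 155.3711386113046
scope Y max above 160 -120.11682472716689
12.4167
```

View pics/scene3.png

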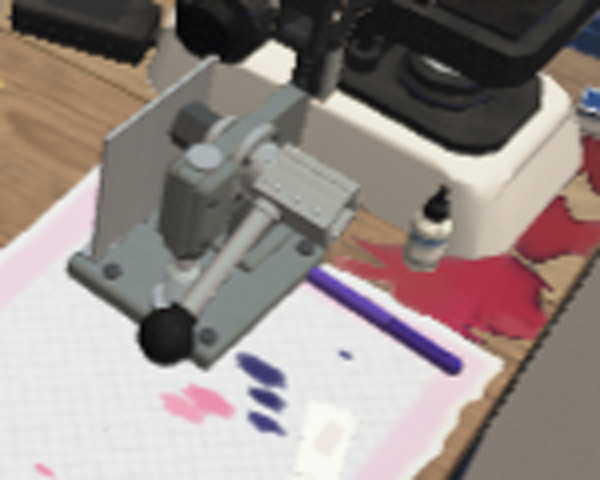

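The lever has dropped to the stop: lever angle -0.44, so shaft about -0.36 plus the bore play. The ball is at (165,335) in the crop and the hub is on the shaft. The ball's x moved about 1 mm forward, so I'll push the hub's front face gently with shut fingers to confirm it is seated before the bolt step.

```bash
python3 - <<'E'
from ball import *
q=rot(PSI)
r.move_to(press(-110,0,235),q); r.set_gripper(0,30)
r.move_linear(press(-110,0,156),vel=.15); f0=np.array(r.current_contact_force())
x=-96
while x<-74:
    r.move_linear(press(x,0,156),vel=.03)
    f=R.from_euler("z",-PSI).apply(np.array(r.current_contact_force())-f0)
    if abs(f).max()>3: print(x,f.round(1),inpress(r.current_tool_pos()))
    if f[0]<-15: break
    x+=1
im,W=cloud("scene");b,k=ball(im["pixels"],W,press(-36,105,80)); print(inpress(b),k)
r.move_linear(press(-112,0,156),vel=.1)
im,W=cloud("scene");b,k=ball(im["pixels"],W,press(-36,105,80)); print(inpress(b),k,r.current_t())
E
```

```text
-86 [-7.3 -1.9  3.4] [-87.1   0.2 155.7]
-85 [-13.2  -2.6   7.1] [-87.    0.3 155.6]
-84 [-18.9  -3.1  13. ] [-86.9   0.3 155.5]
[-37.9 103.2  79.5] 168
[-38.4 103.4  79.4] 163 18.3417
```

The hub is rigid at exactly the seated position. Next the bolt head.

```bash
cat >> h.py <<'E'
def G(rl,up=0,x=33,dy=0): h=3+up; return press(x,-h*np.sin(rl)+dy,130+h*np.cos(rl))
E
python3 - <<'E'
from ball import *
r.move_linear(press(-112,0,250),vel=.25); r.set_gripper(.7,100)
r.move_to(G(-.36,115),rot(PSI,-.36)); print(r.current_t(),inpress(r.current_tool_pos()))
f0=np.array(r.current_contact_force())
for u in(60,40,25,12,5,0):
    r.move_linear(G(-.36,u),vel=.1); f=np.array(r.current_contact_force())-f0
    if np.abs(f).max()>4: print("contact",u,f.round(1)); break
print(inpress(r.current_tool_pos()),r.current_t())
snap("top","top4",(230,150,380,260)); 
im,W=snap("scene","scene4",(270,110,420,230))
E
```

```text
20.1167 [ 32.9  42.  239.9]
[ 32.9   1.  132.6] 22.25
```

View pics/scene4.png

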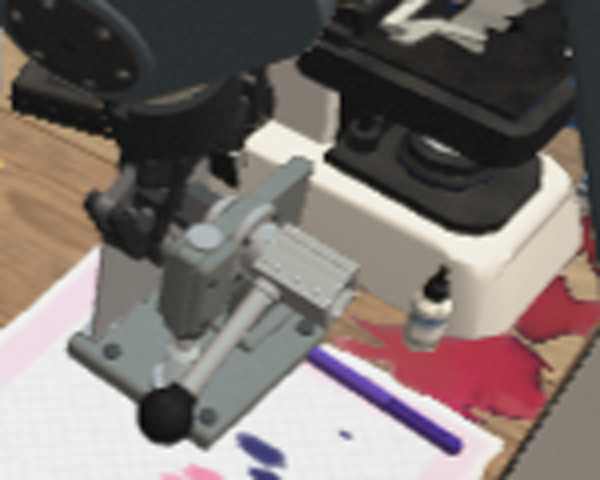

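The fingers straddle the bolt head in the gap without contact. The lever ball is still at (165,415), at the stop. Now grip and turn.

```bash
python3 - <<'E'
from ball import *
r.set_gripper(0,110); r.sleep(.2)
print("open",r.current_opening(),r.current_finger_force(),np.round(r.current_contact_force(),1),np.round(r.current_torque(),2))
for a in np.arange(-.33,.001,.03):
    r.move_linear(G(a),rot=rot(PSI,a),vel=.01 if 0 else .03)
    f=np.array(r.current_contact_force())
    if np.linalg.norm(f)>60: print("stop",a,f); break
print(a,np.round(f,1),np.round(r.current_torque(),2),r.current_opening(),inpress(r.current_tool_pos()),r.current_t())
for n in("scene","top"):
    im,W=snap(n,n+"5",(270,110,420,230)); b,k=ball(im["pixels"],W,press(-36,115,122)); b=inpress(b); print(n,b,k,np.arctan2(b[2]-130,b[1]))
E
```

```text
open 0.284497378736412 108.16413955762982 [-1.5  2.2  5.1] [ 0.15  0.3  -0.1 ]
-3.3306690738754696e-16 [-0.7  2.2  6.3] [0.17 0.38 0.06] 0.2784951845287917 [ 3.310e+01 -1.000e-01  1.335e+02] 25.9667
scene [-38.5 114.5 119.1] 182 -0.09491049132402687
top [-34.1 117.3 120.1] 114 -0.08419943255165513
```

```bash
python3 - <<'E'
from ball import *
for a in (.03,.06,.09):
    r.move_linear(G(a),rot=rot(PSI,a),vel=.03)
    f=np.array(r.current_contact_force())
    if np.linalg.norm(f)>40: print("stop",a,f); break
r.sleep(.5)
print(a,np.round(f,1),np.round(r.current_torque(),2),r.current_opening(),r.current_finger_force(),r.current_t())
for n in("scene","top"):
    im,W=snap(n,n+"6",(230,90,420,230)); b,k=ball(im["pixels"],W,press(-36,115,130)); b=inpress(b); print(n,b,k,np.arctan2(b[2]-130,b[1]))
E
```

```text
0.09 [-1.9  0.1  7.1] [0.03 0.38 0.05] 0.28285683052595245 108.83982005529106 27.3167
scene [-38.6 114.7 129.4] 186 -0.005230989776279015
top [-34.1 118.4 130.5] 115 0.004222947869777713
```

View pics/scene6.png

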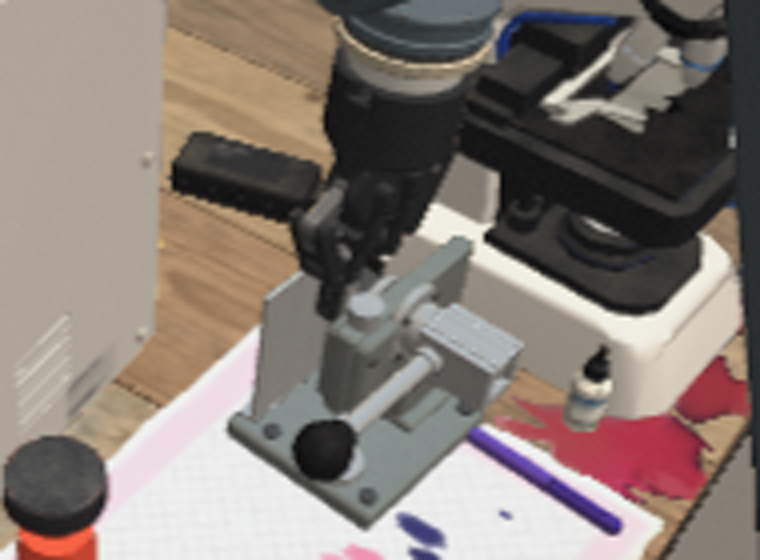

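The lever is level (ball at (325,448), angle 0 ± 0.005 rad) and still home against the shoulder, and the fingers hold the bolt head in the gap.

```bash
python3 -c "
from h import *
r.hand_in(); print(r.current_t())"
```

```text
the job is handed in; nothing more can be done
the job is handed in; nothing more can be done
```

The lever is fully home on the shaft with its ball to the left, turned level by the bolt head (within about 0.005 rad by camera) and untouched; the gripper still holds the bolt head, the arm went nowhere near the jars, and the job was handed in at about 27 s.

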